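# Index the inspection turntable one hole

## Robot

A 6-joint arm with a two-finger parallel gripper is mounted at the origin on the work surface. World frame = base frame: x ahead of the robot, y to its left, z up, the work surface at z = 0. Lengths are in m, angles in rad, forces in N, time in s.
With the tool pointing down it reaches from about 0.225 to 0.875 m from the base axis. Payload 3.4 kg.
Tool frame: the origin (TCP) lies at the very end of the fingers, on their centre line; the grasp point (between the pads) lies 19 mm behind it; z points along the fingers, y is the direction in which the jaws open and shut (so a half turn about z gives the same grasp; the last joint's range is limited). The gripper opens to 85 mm and grips with 20 to 120 N. Pads are 22 mm wide; open, the fingers measure 114 mm over their backs; the gripper's body (76 mm by 85 mm) begins 54 mm behind the grasp point. The pads swing forward as they close: fully open they stand 13 mm farther back than shut.
Start: joints at [-1.232, 0.276, 1.505, -0, 1.361, -0.121], TCP at [0.255, -0.515, 0.231] pointing down, gripper open.
Joint ranges: [-2.89, 2.89], [-0.75, 2.08], [0.22, 2.7], [-1.18, 4.32], [0.11, 2.71], [-2.7, 2.7]. Speed limits (rad/s): [2.57, 2.57, 3.14, 3.14, 3.14, 3.14].

## Interface

Orientations are given as a unit quaternion [w, x, y, z].
In Python, from rig import get_state, get_image, calibration, sign_off gives the robot as it stands. The module is installed in compiled form; this text tells all that it offers.
- The arm moves only by the tool drive_tool, never from a script. Its argument "targets" is one flat list of numbers, 7 for each row, row after row: the turn, a rotation vector about the tool's x, y, z in degrees, then the shift along the tool's x, y, z in mm, then the opening, from 0 (shut) to 1 (fully open). In form: [wx, wy, wz, tx, ty, tz, fingers, wx, wy, wz, tx, ty, tz, fingers, ...]. A call has 1 to 12 rows; each row shifts and turns the commanded pose from where the row before left it, along the tool's axes as they then stand; what a row does not reach is not made up. A row lasts 1/8 s, in which the tool goes at most 62.5 mm and 10.7 degrees, less where a joint would pass 70% of its speed; a pose out of reach is approached as far as the arm can. A call is refused whole if a number of a shift passes 62.5 or a number of a turn 10.7, either way. A call with a gripper value outside its range is refused whole. The fingers move at their own pace and stop on an object; "grip_force" is the grip in N (left out, the last holds). Time passes only in rows, so rows that do not move let the fingers close. It gives the time, the measured TCP pose, the force and the opening at its end, in the units of the state.
- get_state(): the state, without advancing time (a new reading comes with each control period).
- get_image(name): name is "scene" or "side" or "wrist"; returns the picture (384x512x3 uint8, red, green, blue); there is no depth.
- calibration(name): a dict with "mtx" (3x3 intrinsics, pixels), "distortion" ([k1, k2, p1, p2, k3] as OpenCV has them; the pictures are not rectified), "world_to_cam" (4x4, takes a point from world to camera coordinates); the wrist camera has in their place "hand_eye" (4x4, takes a point from camera to tool coordinates, whose origin is the TCP and whose axes are the flange's). Camera axes: x right, y down, z forward; pixel columns grow to the right and rows downward; lengths in m; the calibration is good to about 2 mm. A picture is of the moment at which its call begins: read the wrist's pose just before it. calibration takes no time and is no camera call.
- sign_off(): hands the job in, once; it reports no verdict.
The state is a dict: "clock": time; "qpos": joint angles; "qd": joint speeds; "effort": joint torques, N m; "position": TCP position; "ee_rot": TCP orientation; "contact_force": force on the tool from outside, world axes, zero at the start; "moment": the same for the moment, N m; "width": finger opening in m.
Only numpy, scipy, OpenCV 4.12 (cv2) and the standard library are available. Lean on these libraries where they do the work, as an engineer would, in place of code of your own. Each camera call takes 0.05 s, during which the arm holds its last target.

## Task

Bring the next fitting round to the toggle clamp by indexing the turntable one hole anticlockwise (seen from above): with a fingertip press the red plunger button down and, while it is down, push the table round, using the yellow finger stop beside the button. Let the plunger spring back up so that its brass pin is fully home in the next hole of the ring, one hole only and never past it. Nothing is gripped or lifted: do not touch the brass fittings riding in their nests, leave the plug gauge and the crate where they are, and finish clear of everything.

Things in the scene. Friction and masses are not known exactly. Their poses are not given: they have to be found in the camera images.
- indexer: Fixed rotary indexing head on the cart top, a dark round body 312 mm across and 49 mm high with a flat bare-metal index ring on top (124 to 155 mm from the axis, top face 56 mm above the cart top) that has six holes 60 degrees apart, 140 mm from the axis. Origin on the cart top on the turning axis, z up.
- axis (a point): Point on the vertical turning axis at the level of the turntable's top face and of the ring's top face (56 mm above the cart top).
- turntable (a joint): Steel turntable, 244 mm across, inside the ring, turned about its vertical axis; 0 = the hole it starts in, grows anticlockwise seen from above, next hole = +1.047 rad (60 degrees). Locked (about 0.01 rad play) while the pin is in a hole. Free, it turns with about 0.12 N m of friction and stops where it is left.
- plunger (a joint): Red plunger button, travel downwards in m: 0 = up, pin home in a hole; 0.014 = stop. Spring needs about 3.5 N at first and 8 N at the stop. The table is free to turn once it is pressed 9 mm or more. Let go between two holes it rises only to about 9 mm, its round-ended pin rubbing along under the ring; the table can then still be pushed on, and the pin snaps up to 0 by itself when it comes under a hole (within about 3 mm), and locks the table.
- plunger_top (a point): Centre of the top face of the red round button, 32 mm across, 90 mm from the turning axis, riding on the turntable; 91 mm above the cart top when up. It moves with the button.
- finger_stop (a point): Top edge, at its middle, of that face of the yellow finger stop which looks at the button. The stop is an upright lug fixed on the turntable, 12 mm thick, 34 mm long in the radial direction, its top 108 mm above the cart top (17 mm above the raised button). This face lies 22 mm from the button's centre, on the anticlockwise side, so that a finger on the button moved anticlockwise comes up against it and pushes the table round.
- pin_tip (a point): Rounded tip of the brass index pin, 10 mm thick, in line with the button at 140 mm from the axis; stands 3 mm above the ring when home in a hole and moves down with the button.
- elbow_mid (a point): Brass elbow union standing loose in a nest, 56 mm high, outlet reaching 38 mm sideways; this point is on its foot's axis, 25 mm above its underside. It is the next to come to the clamp.
- valve_a_mid (a point): Brass non-return valve, 37 mm across and 62 mm high, standing loose in the nest now at the clamp; point at its centre.
- valve_b_mid (a point): A second valve like the first, in another nest; point at its centre.
- nest_elbow (a point): Where elbow_mid lies when the elbow stands properly in its nest, a blue collar 48 mm across and 8 mm high on the turntable, 80 mm from the axis.
- nest_valve_a (a point): The same for the first valve.
- nest_valve_b (a point): The same for the second valve. A fourth nest is empty, a quarter turn anticlockwise from the button.
- clamp: Fixed wooden block 90 x 70 x 50 mm with an open steel toggle clamp and red handle on it, up to 160 mm high, beside the indexing head. Origin under the block.
- gauge_mid (a point): Loose steel thread plug gauge lying on the cart top, 100 mm long, 20 mm thick; point at its middle.
- crate: Small open black plastic crate, 200 x 150 x 90 mm, loose on the cart top. Origin at the centre of its underside.
Things that resemble listed ones, but are neither listed nor needed, are in the scene too. Leave any grey look-alike of the part that bears elbow_mid alone. Leave any pink look-alike of the part that bears valve_b_mid alone.

How it is judged:
By the outcome, as a careful person would: the job done as asked, in the order asked, and still so for the second after the job is handed in, with the robot touching nothing.
It also fails if it takes over 38 s, if anything falls off the work surface, if the arm or the gripper's body presses on something with over 40 N, if the wrist force passes 120 N, or if a joint passes its speed limit or range.

## Working session

There is one attempt and no reset: what is moved stays moved. The work goes in short steps, Python scripts to look and compute and a tool call to move; the robot and the scene stay as the last step left them, time stands still between calls to the robot, and variables do not carry over. Pictures are saved under pics/ and viewed, and the job is handed in when it is done.

Besides the shell and the picture viewer there is one more tool, called after "Call:" as name(argument=value, ...), one argument or row to a line, values as JSON. drive_tool: Moves the arm, as the interface text tells. Its arguments: {"type":"object","properties":{"targets":{"type":"array"},"grip_force":{"type":"number"}},"required":["targets"]}

```bash
mkdir -p pics; python3 - <<'E'
from rig import *
import cv2, numpy as np
s=get_state()
for k in s: print(k, np.round(s[k],4))
for n in ["scene","side","wrist"]:
    im=get_image(n); cv2.imwrite(f"pics/{n}0.png",im[:,:,::-1]); 
    c=calibration(n)
    for k in c: print(n,k,np.round(c[k],4).tolist())
E
```

```text
clock 0.0
qpos [-1.232   0.2766  1.5062  0.      1.3607 -0.1209]
qd [-0.     -0.0007 -0.0007 -0.0017  0.0001 -0.0002]
effort [-1.20000e-03 -4.16784e+01 -2.45805e+01 -3.00000e-04  1.11000e-02
 -0.00000e+00]
position [ 0.255  -0.5148  0.2304]
ee_rot [-9.000e-04  9.737e-01  2.279e-01 -1.000e-04]
contact_force [ 0.6063 -0.9412  0.1019]
moment [ 0.0272 -0.0087 -0.0038]
width 0.0853
scene mtx [[494.2338, 0.0, 259.6419], [0.0, 494.2338, 194.1234], [0.0, 0.0, 1.0]]
scene distortion [-0.1555, 0.0, 0.0, 0.0, 0.0]
scene world_to_cam [[-0.5169, 0.856, 0.0088, 0.2204], [0.5649, 0.3489, -0.7477, -0.2965], [-0.6431, -0.3815, -0.6639, 2.3347], [0.0, 0.0, 0.0, 1.0]]
side mtx [[436.4618, 0.0, 250.4421], [0.0, 436.4618, 191.5261], [0.0, 0.0, 1.0]]
side distortion [-0.083, 0.0, 0.0, 0.0, 0.0]
side world_to_cam [[0.9551, -0.2961, 0.0074, -0.5559], [-0.144, -0.4861, -0.8619, 0.214], [0.2588, 0.8222, -0.507, 1.223], [0.0, 0.0, 0.0, 1.0]]
wrist mtx [[305.0956, 0.0, 257.1455], [0.0, 305.0956, 192.0909], [0.0, 0.0, 1.0]]
wrist distortion [0.0202, 0.0, 0.0, 0.0, 0.0]
wrist hand_eye [[0.0006, -0.9546, -0.298, 0.076], [1.0, 0.0005, 0.0004, -0.0003], [-0.0002, -0.298, 0.9546, -0.1439], [0.0, 0.0, 0.0, 1.0]]
```

View pics/scene0.png

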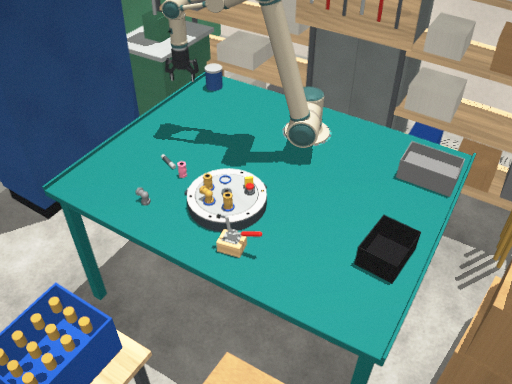

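View pics/side0.png

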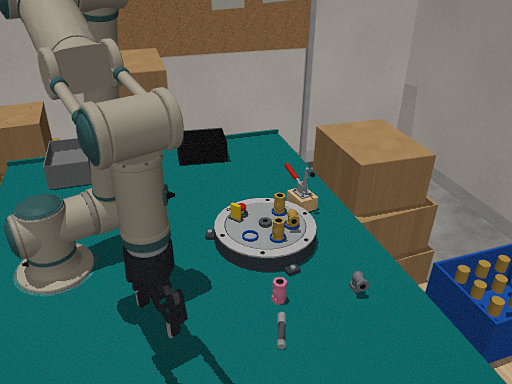

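View pics/wrist0.png

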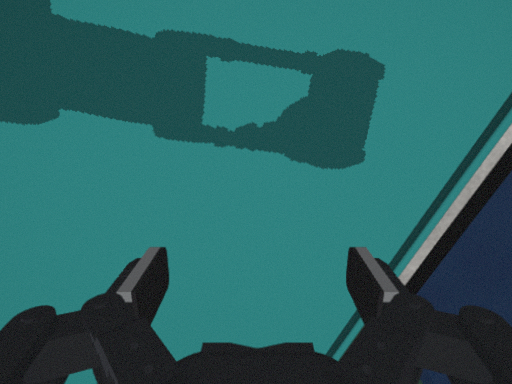

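The scene view shows the indexer at about (227,196). The red button and yellow lug are near (249,186), and the clamp is at (234,242). In the side view the lug is near (237,211). Next I'll enlarge these areas.

```bash
python3 - <<'E'
import cv2,numpy as np
a=cv2.imread("pics/scene0.png")[155:265,175:285]; b=cv2.imread("pics/side0.png")[155:285,200:330]
cv2.imwrite("pics/crop1.png",np.hstack([cv2.resize(a,(400,400),interpolation=2),cv2.resize(b,(400,400),interpolation=2)]))
E
```

```text
(no output)
```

View pics/crop1.png

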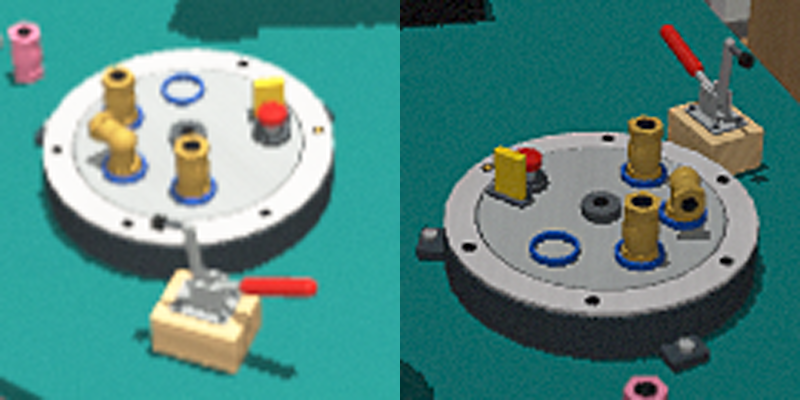

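```bash
cat > h.py <<'E'
import numpy as np, cv2
from rig import *
def proj(n,P):
    c=calibration(n);T=c["world_to_cam"];T=np.array(T)
    r,_=cv2.Rodrigues(T[:3,:3]); return cv2.projectPoints(np.array(P,float).reshape(-1,3),r,T[:3,3],np.array(c["mtx"]),np.array(c["distortion"]))[0].reshape(-1,2)
E
python3 - <<'E'
from h import *
from scipy.optimize import least_squares
s1=400/110; s2=400/130
A=np.array([(318,129),(243,63),(57,149),(127,223),(265,212),(271,113)],float)
A=(A+.5)/s1-.5+[175,155]
B=np.array([(87,167),(69,246),(192,300),(327,261),(323,178),(208,138)],float)
B=(B+.5)/s2-.5+[200,155]
def pt(x,k,r,z): 
    a=x[2]+k*np.pi/3; return [x[0]+r*np.cos(a),x[1]+r*np.sin(a),z]
def model(x):
    PA=[pt(x,0,.14,.059)]+[pt(x,k,.14,.056) for k in (1,3,4,5)]+[pt(x,0,.09,.091)]
    PB=[pt(x,0,.14,.059)]+[pt(x,k,.14,.056) for k in (1,2,3,4,5)]
    return proj("scene",PA)-A, proj("side",PB)-B
f=lambda x:np.concatenate([m.ravel() for m in model(x)])
best=None
for a in np.arange(0,6.28,.5):
    r=least_squares(f,[.55,-.2,a]); 
    if best is None or r.cost<best.cost: best=r
x=best.x; print(x,best.cost)
for m in model(x): print(np.round(m,2).tolist())
for sub in (0,1):
    r=least_squares(lambda x:model(x)[sub].ravel(),x); print(r.x,r.cost)
print("button",pt(x,0,.09,.091),"nexthole btn",pt(x,1,.09,.091))
E
```

```text
[ 0.61533595 -0.03874479  2.23459328] 1.7787721475190699
[[-0.22, -0.28], [-0.32, 0.23], [-0.39, 0.07], [-0.12, 0.09], [-0.33, 0.22], [-0.08, -1.2]]
[[0.1, -1.01], [-0.1, -0.03], [0.03, -0.22], [-0.36, -0.32], [-0.17, 0.1], [-0.09, -0.33]]
[ 0.61534104 -0.03750949  2.22971396] 0.7508599698385849
[ 0.61511195 -0.04027831  2.23660444] 0.43352376851452984
button [np.float64(0.5598858683904863), np.float64(0.032144481591058045), 0.091] nexthole btn [np.float64(0.5262189980163513), np.float64(-0.05132133080666072), 0.091]
```

Call:
drive_tool(
  targets=[0,0,-5.8,0,0,0,0,0,0,-5.8,0,0,0,0,0,0,0,48,-20,0,0,0,0,0,48,-20,0,0,0,0,0,48,-20,0,0,0,0,0,48,-20,0,0,0,0,0,48,-20,0,0,0,0,0,48,-20,0,0,0,0,0,48,-20,0,0,0,0,0,48,-20,0,0,0,0,0,48,-20,0,0,0,0,0,48,-20,0,0],
)

```text
clock: 1.65
position: [0.5112, -0.0609, 0.2311]
ee_rot: [0.0, 0.946, 0.325, -0.0]
contact_force: [0.7, -0.5, 0.3]
width: -0.0001
```

```bash
cat >> h.py <<'E'
from scipy.spatial.transform import Rotation as Ro
C=np.array([.6153,-.0387]); TH=2.2346
def rot(s):
    q=np.array(s["ee_rot"]); return Ro.from_quat([q[1],q[2],q[3],q[0]]).as_matrix()
def rep(s):
    R=rot(s);p=np.array(s["position"]); v=p[:2]-C
    print("t",s["clock"],"pos",np.round(p,4),"xang",round(np.degrees(np.arctan2(R[1,0],R[0,0])),2),"tilt",np.round(R[:,2],3),"F",np.round(s["contact_force"],1),"w",round(s["width"],4),"polar r",round(np.hypot(*v),4),"ang",round(np.degrees(np.arctan2(v[1],v[0]))%360,2), "q6",round(s["qpos"][5],2))
def to_tool(s,target):
    return rot(s).T@(np.array(target)-np.array(s["position"]))*1000
E
python3 - <<'E'
from h import *
s=get_state(); rep(s)
cv2.imwrite("pics/w1.png",get_image("wrist")[:,:,::-1])
b=np.array([.5599,.0321]); t=np.array([-np.sin(TH),np.cos(TH)])
print(to_tool(s,[*(b+.006*t),.15]))
E
```

```text
t 1.65 pos [ 0.5112 -0.0609  0.2311] xang 37.95 tilt [-0. -0. -1.] F [ 0.7 -0.5  0.3] w -0.0001 polar r 0.1064 ang 192.02 q6 0.66
[ 89.55515053 -43.38526407  81.11836042]
```

View pics/w1.png

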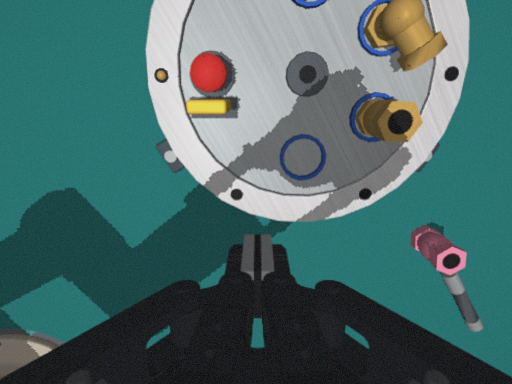

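The wrist view shows the button at (209,72), the lug at (209,105) and the closed fingertips near (258,240). I'll check the model's predicted pixels against these, and also take the long way round the lug by staying high.

```bash
cat >> h.py <<'E'
def projw(s,P):
    c=calibration("wrist"); H=np.array(c["hand_eye"]); W=np.eye(4); W[:3,:3]=rot(s); W[:3,3]=s["position"]
    T=np.linalg.inv(W@H); r,_=cv2.Rodrigues(T[:3,:3])
    return cv2.projectPoints(np.array(P,float).reshape(-1,3),r,T[:3,3],np.array(c["mtx"]),np.array(c["distortion"]))[0].reshape(-1,2)
def pol(r,a,z): return [C[0]+r*np.cos(a),C[1]+r*np.sin(a),z]
E
python3 - <<'E'
from h import *
s=get_state()
b=np.array([.5599,.0321]); t=np.array([-np.sin(TH),np.cos(TH)])
print(projw(s,[[*b,.091],[*(b+.022*t),.108],pol(.14,TH,.059),pol(.14,TH+np.pi/3,.056),pol(.14,TH+2*np.pi/3,.056),pol(.14,TH+np.pi,.056)]).round(1))
E
```

```text
[[211.8  81.4]
 [210.1 108.1]
 [165.1  82.9]
 [239.1 200.1]
 [366.2 200.5]
 [452.   83.1]]
```

Call:
drive_tool(
  targets=[0,0,0,45,-22,0,0,0,0,0,44.5,-21.5,0,0,0,0,0,0,0,40,0,0,0,0,0,0,40,0,0,0,0,0,0,20,0,0,0,0,0,0,20,0,0,0,0,0,0,0,0],
)

```text
clock: 2.58
position: [0.553, 0.0268, 0.1096]
ee_rot: [-0.001, 0.946, 0.325, -0.002]
contact_force: [-0.1, 0.3, 0.1]
width: -0.0001
```

```bash
python3 - <<'E'
from h import *
s=get_state(); rep(s); im=get_image("wrist")[:,:,::-1].copy(); s2=get_state(); rep(s2)
cv2.imwrite("pics/w2.png",im)
im2=get_image("scene")[:,:,::-1][130:250,170:290]; cv2.imwrite("pics/s2.png",cv2.resize(im2,(600,600),interpolation=2))
b=np.array([.5599,.0321]); t=np.array([-np.sin(TH),np.cos(TH)])
print(projw(s,[[*b,.091],[*(b+.022*t),.108],pol(.14,TH,.059),pol(.14,TH+np.pi/3,.056),pol(.14,TH-np.pi/3,.056),pol(.14,TH+2*np.pi/3,.056),pol(.14,TH+np.pi,.056)]).round(1))
E
```

```text
t 2.575 pos [0.553  0.0268 0.1096] xang 37.94 tilt [-0.004  0.    -1.   ] F [-0.1  0.3  0.1] w -0.0001 polar r 0.0904 ang 133.56 q6 0.83
t 2.625 pos [0.5541 0.0268 0.1108] xang 37.94 tilt [-0.002  0.    -1.   ] F [-0.3 -0.2  0.8] w -0.0001 polar r 0.0896 ang 133.09 q6 0.83
[[257.8 219.7]
 [257.8 269.5]
 [183.5 201.3]
 [282.8 343.4]
 [293.4  -5.3]
 [460.  344.9]
 [603.6 200. ]]
```

View pics/w2.png

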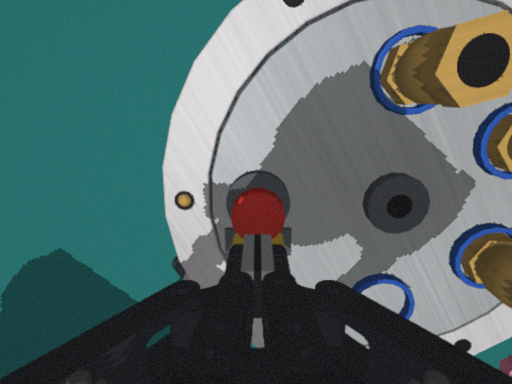

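View pics/s2.png

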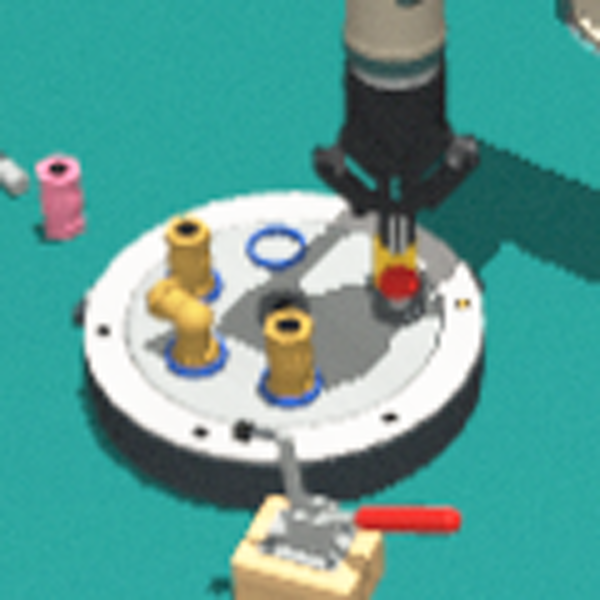

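The pin is seen at (184,200) and predicted at (183.5,201), so the model holds. The fingertips are over the red button at (258,213), just clear of the lug. I'll back off 3 mm from the lug and press.

Call:
drive_tool(
  targets=[0,0,0,3,0,0,0,0,0,0,0,0,0,0,0,0,0,0,0,10,0,0,0,0,0,0,8,0,0,0,0,0,0,0,0],
)

```text
clock: 3.3
position: [0.556, 0.0288, 0.0921]
ee_rot: [-0.0, 0.946, 0.325, -0.001]
contact_force: [0.7, 0.7, 0.0]
width: -0.0001
```

```bash
python3 - <<'E'
from h import *
rep(get_state())
E
```

```text
t 3.3 pos [0.556  0.0288 0.0921] xang 37.94 tilt [-0.002  0.    -1.   ] F [0.7 0.7 0. ] w -0.0001 polar r 0.0898 ang 131.31 q6 0.84
```

Call:
drive_tool(
  targets=[0,0,0,0,0,5,0,0,0,0,0,0,4,0,0,0,0,0,0,4,0,0,0,0,0,0,0,0],
)

```text
clock: 3.8
position: [0.557, 0.0288, 0.0806]
ee_rot: [0.0, 0.946, 0.325, 0.0]
contact_force: [-1.6, 0.3, 6.2]
width: -0.0001
```

```bash
python3 - <<'E'
from h import *
rep(get_state())
E
```

```text
t 3.8 pos [0.557  0.0288 0.0806] xang 37.95 tilt [ 0. -0. -1.] F [-1.6  0.3  6.2] w -0.0001 polar r 0.0891 ang 130.83 q6 0.84
```

Call:
drive_tool(
  targets=[0,0,0,0,0,2,0,0,0,0,-3,0,0,0,0,0,0,-3,0,0,0,0,0,-5.3,-8.3,1.5,0,0,0,0,0,0,0,0,0],
)

```text
clock: 4.42
position: [0.5477, 0.0184, 0.0794]
ee_rot: [0.001, 0.93, 0.369, 0.001]
contact_force: [-0.4, -0.4, 5.5]
width: 0.0
```

```bash
python3 - <<'E'
from h import *
rep(get_state())
s=get_state()
cv2.imwrite("pics/w3.png",get_image("wrist")[:,:,::-1])
E
```

```text
t 4.425 pos [0.5477 0.0184 0.0794] xang 43.27 tilt [ 0.003 -0.001 -1.   ] F [-0.4 -0.4  5.5] w 0.0 polar r 0.0885 ang 139.84 q6 0.72
```

View pics/w3.png

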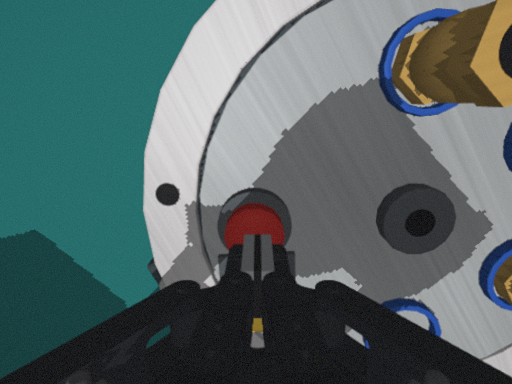

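The ring hole at (167,194) is now empty, so the pin is down and the table has begun to turn. I'll carry on along the arc.

Call:
drive_tool(
  targets=[0,0,-5.6,-8.6,1.4,0,0,0,0,-5.6,-8.6,1.4,0,0,0,0,-5.6,-8.6,1.4,0,0,0,0,-5.6,-8.6,1.4,0,0,0,0,0,0,0,0,0],
)

```text
clock: 5.1
position: [0.5313, -0.0125, 0.0795]
ee_rot: [0.002, 0.84, 0.542, 0.001]
contact_force: [0.6, -1.3, 6.9]
width: -0.0003
```

```bash
python3 - <<'E'
from h import *
rep(get_state())
s=get_state()
cv2.imwrite("pics/w4.png",get_image("wrist")[:,:,::-1])
im2=get_image("scene")[:,:,::-1][130:250,170:290]; cv2.imwrite("pics/s4.png",cv2.resize(im2,(600,600),interpolation=2))
E
```

```text
t 5.1 pos [ 0.5313 -0.0125  0.0795] xang 65.67 tilt [ 0.004 -0.002 -1.   ] F [ 0.6 -1.3  6.9] w -0.0003 polar r 0.088 ang 162.67 q6 0.27
```

View pics/w4.png

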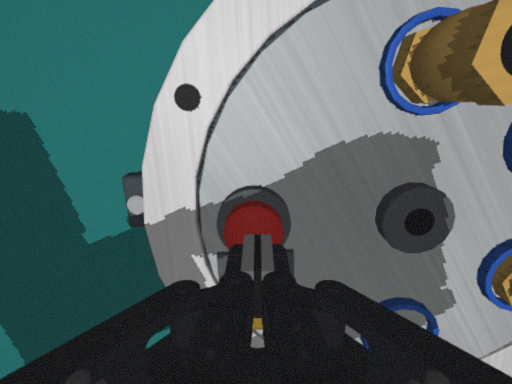

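View pics/s4.png

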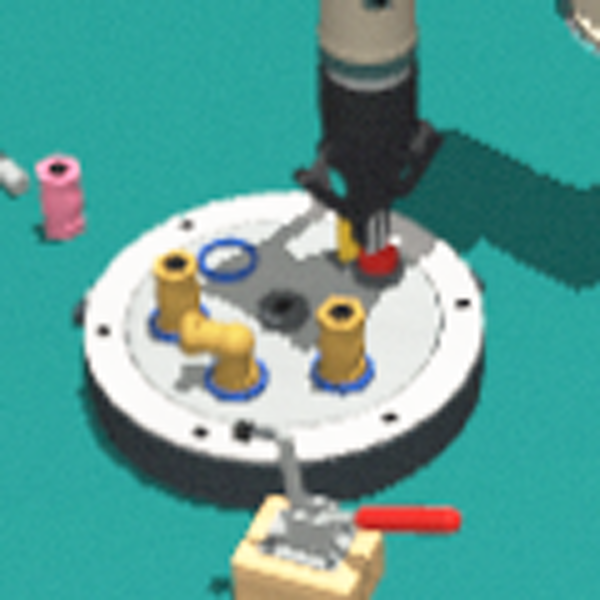

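The table has turned about 27° (button and lug at scene crop (378,260)), and the fittings are riding along undisturbed.

Call:
drive_tool(
  targets=[0,0,-5.5,-8.5,1.2,0,0,0,0,-5.5,-8.5,1.2,0,0,0,0,-5.5,-8.5,1.2,0,0,0,0,-5.5,-8.5,1.2,0,0,0,0,0,0,0,0,0],
)

```text
clock: 5.82
position: [0.5276, -0.0465, 0.0797]
ee_rot: [0.003, 0.721, 0.693, 0.002]
contact_force: [2.2, -1.7, 5.3]
width: -0.0003
```

```bash
python3 - <<'E'
from h import *
rep(get_state())
s=get_state()
cv2.imwrite("pics/w5.png",get_image("wrist")[:,:,::-1])
E
```

```text
t 5.825 pos [ 0.5276 -0.0465  0.0797] xang 87.66 tilt [ 0.006 -0.002 -1.   ] F [ 2.2 -1.7  5.3] w -0.0003 polar r 0.088 ang 185.09 q6 -0.18
```

View pics/w5.png

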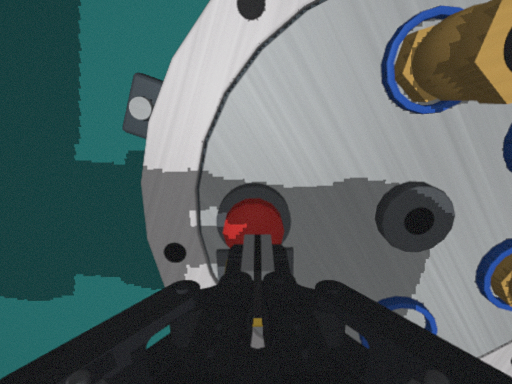

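About 10° remains, with the next hole at (175,253). I'll lift to z≈0.095 so the pin rides under the ring, then push the lug in small steps.

Call:
drive_tool(
  targets=[0,0,0,0,0,8,0,0,0,0,0,0,-8,0,0,0,0,0,0,-8,0,0,0,0,0,0,-8,0,0,0,0,0,0,0,0],
)

```text
clock: 6.5
position: [0.525, -0.0453, 0.0944]
ee_rot: [0.0, 0.721, 0.692, 0.0]
contact_force: [-0.7, -0.0, 0.0]
width: 0.0001
```

That first row had the wrong sign: it pressed 8 mm further down before the lift. I'll check that it did no harm.

```bash
python3 - <<'E'
from h import *
rep(get_state())
s=get_state()
cv2.imwrite("pics/w6.png",get_image("wrist")[:,:,::-1])
im2=get_image("scene")[:,:,::-1][130:250,170:290]; cv2.imwrite("pics/s6.png",cv2.resize(im2,(600,600),interpolation=2))
E
```

```text
t 6.5 pos [ 0.525  -0.0453  0.0944] xang 87.64 tilt [ 0. -0. -1.] F [-0.7 -0.   0. ] w 0.0001 polar r 0.0905 ang 184.19 q6 -0.18
```

View pics/w6.png

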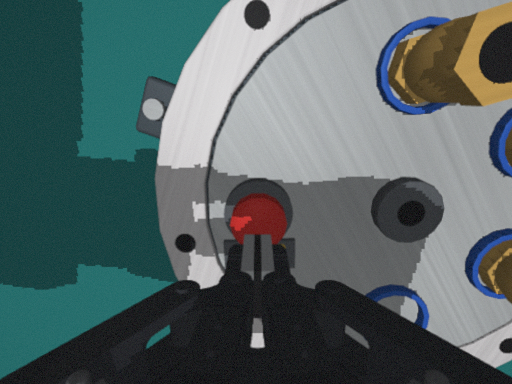

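View pics/s6.png

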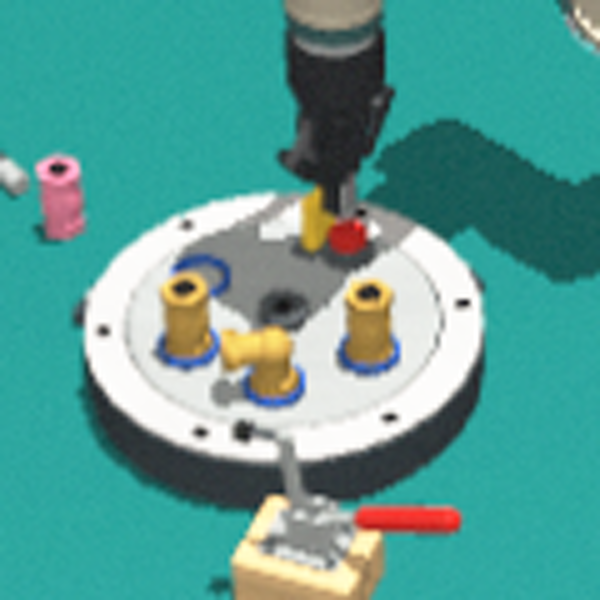

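No harm done: the fittings are seated and the pin is hidden under the ring. I'll continue with lug-only pushing.

Call:
drive_tool(
  targets=[0,0,-2,-3.1,0.3,0,0,0,0,-2,-3.1,0.3,0,0,0,0,-2,-3.1,0.3,0,0,0,0,-1.5,-2.3,0.2,0,0,0,0,0,0,0,0,0],
)

```text
clock: 7.22
position: [0.5253, -0.0551, 0.0936]
ee_rot: [-0.002, 0.675, 0.738, 0.001]
contact_force: [0.4, 6.2, 1.4]
width: 0.0002
```

```bash
python3 - <<'E'
from h import *
rep(get_state())
s=get_state()
cv2.imwrite("pics/w7.png",get_image("wrist")[:,:,::-1])
E
```

```text
t 7.225 pos [ 0.5253 -0.0551  0.0936] xang 95.09 tilt [-0.002  0.004 -1.   ] F [0.4 6.2 1.4] w 0.0002 polar r 0.0914 ang 190.31 q6 -0.33
```

View pics/w7.png

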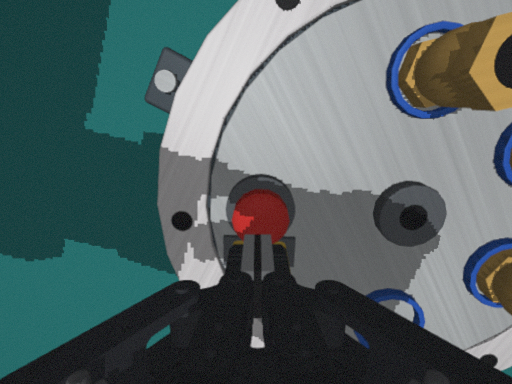

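Call:
drive_tool(
  targets=[0,0,-1.5,-2.4,0.4,0,0,0,0,-1.2,-1.9,0.3,0,0,0,0,0,0,0,0,0],
)

```text
clock: 7.65
position: [0.5271, -0.0614, 0.0938]
ee_rot: [-0.0, 0.657, 0.754, -0.001]
contact_force: [0.2, 0.6, -1.4]
width: 0.0001
```

```bash
python3 - <<'E'
from h import *
rep(get_state())
s=get_state()
cv2.imwrite("pics/w8.png",get_image("wrist")[:,:,::-1])
E
```

```text
t 7.65 pos [ 0.5271 -0.0614  0.0938] xang 97.85 tilt [-0.001 -0.001 -1.   ] F [ 0.2  0.6 -1.4] w 0.0001 polar r 0.0911 ang 194.45 q6 -0.38
```

View pics/w8.png

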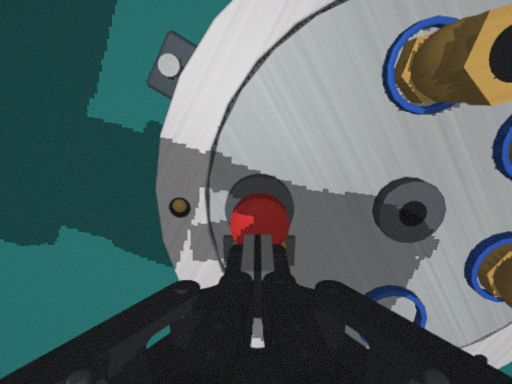

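```bash
python3 - <<'E'
from h import *
a=cv2.imread("pics/w2.png")[160:250,150:310];b=cv2.imread("pics/w8.png")[160:250,150:310]
cv2.imwrite("pics/c8.png",np.vstack([cv2.resize(x,(528,297),interpolation=2) for x in (a,b)]))
E
```

```text
(no output)
```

View pics/c8.png

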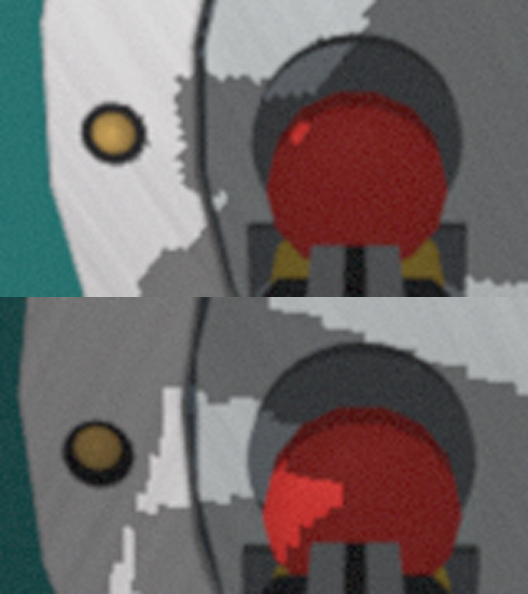

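Call:
drive_tool(
  targets=[0,0,0,0,0,0,0,0,0,0,0,0,0,0],
)

```text
clock: 7.95
position: [0.5273, -0.0614, 0.0942]
ee_rot: [0.0, 0.657, 0.754, -0.0]
contact_force: [-0.4, 0.7, 0.2]
width: -0.0002
```

```bash
python3 - <<'E'
from h import *
rep(get_state())
s=get_state()
im=get_image("wrist")[:,:,::-1]
print(projw(s,[pol(.14,TH+np.pi/3,.056),pol(.14,TH+np.pi/3,.059)]))
cv2.imwrite("pics/w9.png",cv2.resize(im[160:250,150:310],(640,360),interpolation=2))
E
```

```text
t 7.95 pos [ 0.5273 -0.0614  0.0942] xang 97.84 tilt [-0. -0. -1.] F [-0.4  0.7  0.2] w -0.0002 polar r 0.0909 ang 194.46 q6 -0.38
[[179.00568047 206.3034593 ]
 [177.82875204 207.95207027]]
```

View pics/w9.png

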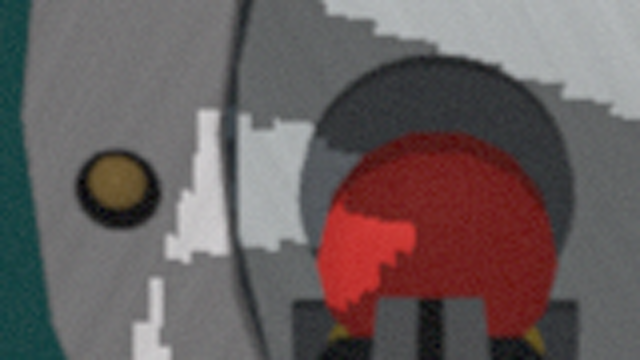

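```bash
python3 - <<'E'
from h import *
im2=get_image("scene")[:,:,::-1]; im3=get_image("side")[:,:,::-1]
a=im2[145:215,205:275]; b=im3[185:245,205:265]
cv2.imwrite("pics/c10.png",np.hstack([cv2.resize(x,(400,400),interpolation=2) for x in (a,b)]))
for dz in (.059,.053,.050): print(proj("scene",[pol(.14,TH+np.pi/3,dz)]),proj("side",[pol(.14,TH+np.pi/3,dz)]))
for dz in (.091,.082): print("btn",(proj("scene",[pol(.09,TH+np.pi/3,dz)])-[205,145])*400/70,(proj("side",[pol(.09,TH+np.pi/3,dz)])-[205,185])*400/60+[400,0])
E
```

```text
[[241.14444094 171.61824205]] [[221.94080333 233.74364351]]
[[241.1673977  172.76179498]] [[221.99560323 235.41308112]]
[[241.17885417 173.33191849]] [[222.02292852 236.24469057]]
btn [[175.6415795  157.80563951]] [[617.18343061 237.41759943]]
btn [[175.93665461 167.85839401]] [[617.3450269  254.39971607]]
```

View pics/c10.png

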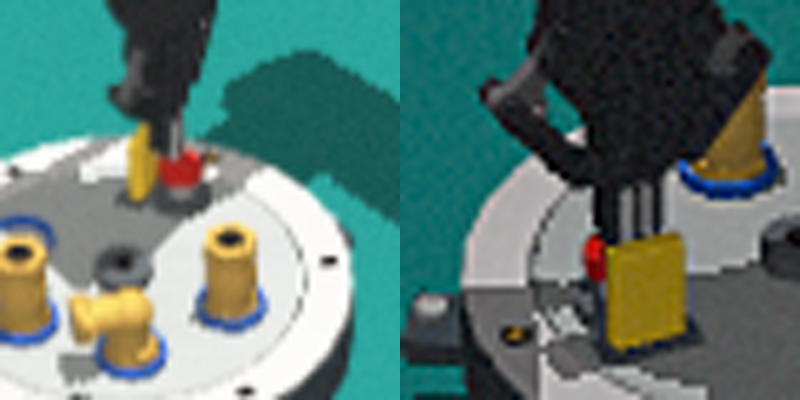

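Call:
drive_tool(
  targets=[0,0,0,-1.2,0,0,0,0,0,0,0,0,0,0],
)

```text
clock: 8.35
position: [0.5277, -0.0622, 0.0944]
ee_rot: [0.0, 0.657, 0.754, 0.0]
contact_force: [0.2, 0.7, 0.3]
width: -0.0001
```

```bash
python3 - <<'E'
from h import *
s=get_state();rep(s)
im=get_image("wrist")[:,:,::-1];rep(get_state())
cv2.imwrite("pics/w11.png",cv2.resize(im[160:250,150:310],(640,360),interpolation=2))
E
```

```text
t 8.35 pos [ 0.5277 -0.0622  0.0944] xang 97.84 tilt [ 0.001  0.    -1.   ] F [0.2 0.7 0.3] w -0.0001 polar r 0.0907 ang 195.0 q6 -0.39
t 8.4 pos [ 0.5277 -0.0622  0.0944] xang 97.84 tilt [ 0.001  0.    -1.   ] F [0.  1.7 0.8] w -0.0002 polar r 0.0907 ang 195.01 q6 -0.39
```

View pics/w11.png

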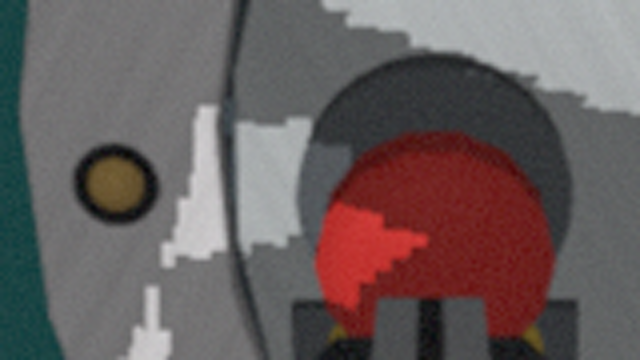

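Call:
drive_tool(
  targets=[0,0,0,-0.8,0,0,0,0,0,0,0,0,0,0],
)

```text
clock: 8.65
position: [0.5278, -0.0631, 0.0944]
ee_rot: [0.0, 0.657, 0.754, 0.0]
contact_force: [0.8, 1.7, 0.7]
width: 0.0001
```

```bash
python3 - <<'E'
from h import *
s=get_state();rep(s)
im=get_image("wrist")[:,:,::-1];rep(get_state())
im3=get_image("side")[:,:,::-1]
cv2.imwrite("pics/w12.png",np.vstack([cv2.resize(im[160:220,150:280],(520,240),interpolation=2),cv2.resize(im3[215:245,205:270],(520,240),interpolation=2)]))
im0=cv2.imread("pics/side0.png"); cv2.imwrite("pics/sd0.png",cv2.resize(im0[195:225,215:280],(520,240),interpolation=2))
E
```

```text
t 8.65 pos [ 0.5278 -0.0631  0.0944] xang 97.85 tilt [ 0.001 -0.    -1.   ] F [0.8 1.7 0.7] w 0.0001 polar r 0.0909 ang 195.56 q6 -0.39
t 8.7 pos [ 0.5277 -0.0631  0.0944] xang 97.85 tilt [ 0. -0. -1.] F [0.4 1.7 0.6] w -0.0002 polar r 0.0909 ang 195.57 q6 -0.39
```

View pics/w12.png

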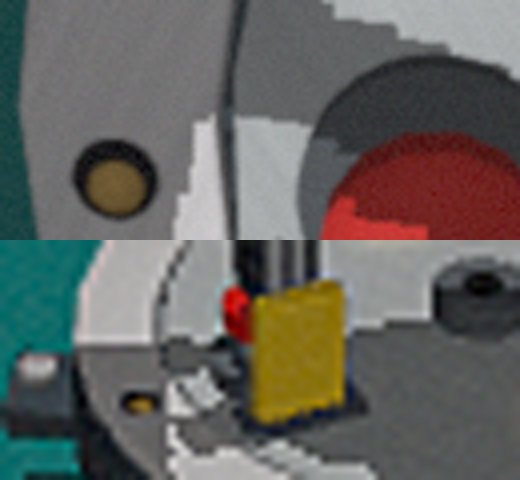

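View pics/sd0.png

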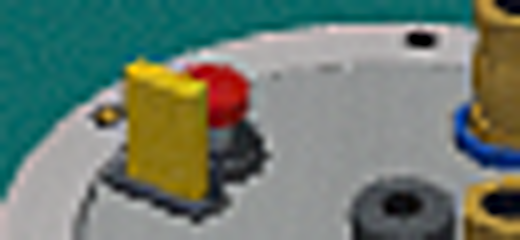

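The pin moved about 2.6 mm inside the hole with little force. That could be ordinary play or an unseated pin. I won't push any further. I'll withdraw and look without the shadow.

Call:
drive_tool(
  targets=[0,0,0,3,0,0,0,0,0,0,3,0,-10,0,0,0,0,0,0,-40,0,0,0,0,-40,-40,-10,0,0,0,0,-40,-40,0,0,0,0,0,-40,-40,0,0,0,0,0,0,0,0,0,0,0,0,0,0,0,0],
)

```text
clock: 9.75
position: [0.4244, -0.1924, 0.1548]
ee_rot: [0.0, 0.657, 0.753, 0.0]
contact_force: [-0.2, 0.1, -0.1]
width: 0.0002
```

```bash
python3 - <<'E'
from h import *
s=get_state();rep(s)
im=get_image("wrist")[:,:,::-1]
cv2.imwrite("pics/w13.png",im)
im2=get_image("scene")[:,:,::-1]; im3=get_image("side")[:,:,::-1]
cv2.imwrite("pics/c13.png",np.hstack([cv2.resize(im2[145:215,205:275],(400,400),interpolation=2),cv2.resize(im3[185:245,205:265],(400,400),interpolation=2)]))
E
```

```text
t 9.75 pos [ 0.4244 -0.1924  0.1548] xang 97.79 tilt [ 0.001 -0.    -1.   ] F [-0.2  0.1 -0.1] w 0.0002 polar r 0.2451 ang 218.84 q6 -0.71
```

View pics/w13.png

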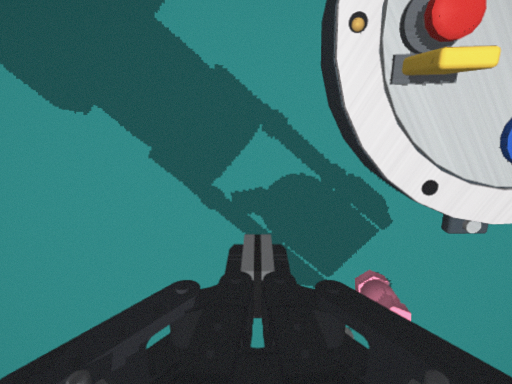

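View pics/c13.png

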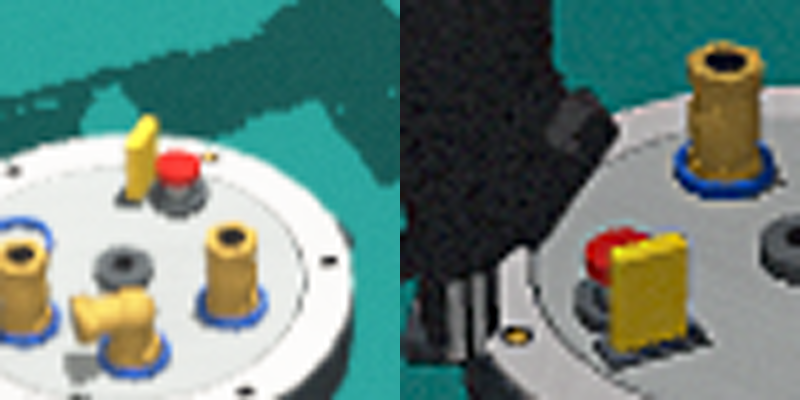

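```bash
python3 - <<'E'
from h import *
a=cv2.imread("pics/w13.png")
s=get_state()
ang=TH+np.pi/3
for d in (0,.009):
    print(d,"pin",projw(s,[pol(.14,ang,.059-d)]).round(1),"btn",projw(s,[pol(.09,ang,.091-d)]).round(1),"lug", projw(s,[pol(np.hypot(.09,.022),ang+np.arctan2(.022,.09),.108)]).round(1))
print("hole",projw(s,[pol(.14,ang,.056)]).round(1), projw(s,[pol(.14,ang+np.pi/3,.056)]).round(1))
cv2.imwrite("pics/c14.png",cv2.resize(a[0:90,330:512],(728,360),interpolation=cv2.INTER_CUBIC))
# red blob, in scene: before / after
def red(im):
    h=cv2.cvtColor(im,cv2.COLOR_BGR2HSV); m=(((h[...,0]<6)|(h[...,0]>174))&(h[...,1]>150)&(h[...,2]>90)).astype(np.uint8)
    n,l,st,c=cv2.connectedComponentsWithStats(m); return [(st[i].tolist(),c[i].round(2).tolist()) for i in range(1,n) if st[i][4]>12]
print(red(cv2.imread("pics/scene0.png")))
im=get_image("scene")[:,:,::-1].copy(); cv2.imwrite("pics/sc14.png",im); print(red(im))
for t in (TH,ang):
  for d in (0,.009): print("scene btn",proj("scene",[pol(.09,t,.091-d)]).round(2))
E
```

```text
0 pin [[357.5  23.2]] btn [[459.5   9.7]] lug [[470.5  46.2]]
0.009 pin [[353.6  26.1]] btn [[450.3  13.7]] lug [[470.5  46.2]]
hole [[356.2  24.2]] [[426.9 188.7]]
[([326, 0, 4, 9, 27], [327.56, 3.93]), ([377, 0, 6, 22, 71], [379.77, 10.3]), ([246, 183, 8, 7, 39], [249.49, 185.92]), ([241, 232, 21, 4, 81], [251.12, 233.52])]
[([377, 0, 6, 22, 70], [379.77, 10.17]), ([233, 172, 7, 5, 33], [235.82, 174.0]), ([241, 232, 21, 4, 81], [251.12, 233.52])]
scene btn [[249.09 184.51]]
scene btn [[249.11 186.28]]
scene btn [[235.74 172.62]]
scene btn [[235.79 174.38]]
```

View pics/c14.png

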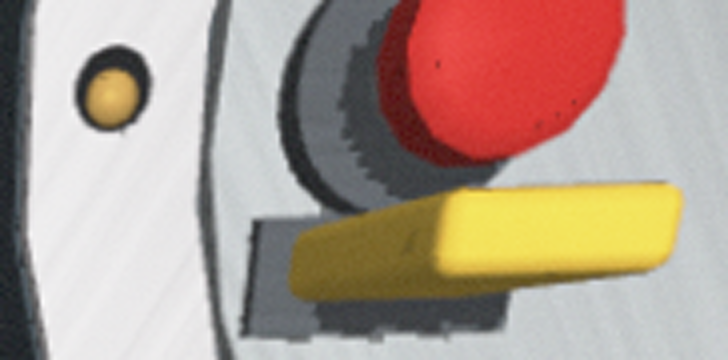

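Call:
drive_tool(
  targets=[0,0,0,35,0,-10,0,0,0,0,30,0,0,0,0,0,0,0,0,0,0,0,0,0,0,0,0,0],
)

```text
clock: 10.45
position: [0.416, -0.1281, 0.1644]
ee_rot: [0.001, 0.656, 0.754, -0.0]
contact_force: [-0.1, 0.1, -0.1]
width: -0.0001
```

```bash
python3 - <<'E'
from h import *
s=get_state();rep(s); a=get_image("wrist")[:,:,::-1].copy(); cv2.imwrite("pics/w15.png",a)
ang=TH+np.pi/3
for d in (0,.005,.009):
    print(d,"pin",projw(s,[pol(.14,ang,.059-d)]).round(1),"btn",projw(s,[pol(.09,ang,.091-d)]).round(1),"lug", projw(s,[pol(np.hypot(.09,.022),ang+np.arctan2(.022,.09),.108)]).round(1))
print("hole",projw(s,[pol(.14,ang,.056)]).round(1), projw(s,[pol(.14,ang+np.pi/3,.056)]).round(1))
x0,y0=332,60
cv2.imwrite("pics/c15.png",cv2.resize(a[y0:y0+120,x0:x0+180],(720,480),interpolation=cv2.INTER_CUBIC))
E
```

```text
t 10.45 pos [ 0.416  -0.1281  0.1644] xang 97.94 tilt [ 0.001 -0.001 -1.   ] F [-0.1  0.1 -0.1] w -0.0001 polar r 0.2184 ang 204.15 q6 -0.6
0 pin [[345.3 117.1]] btn [[430.9 119.7]] lug [[439.2 155.9]]
0.005 pin [[343.6 116.7]] btn [[427.1 119.2]] lug [[439.2 155.9]]
0.009 pin [[342.3 116.4]] btn [[424.1 118.8]] lug [[439.2 155.9]]
hole [[344.3 116.9]] [[409.6 252.3]]
```

View pics/c15.png

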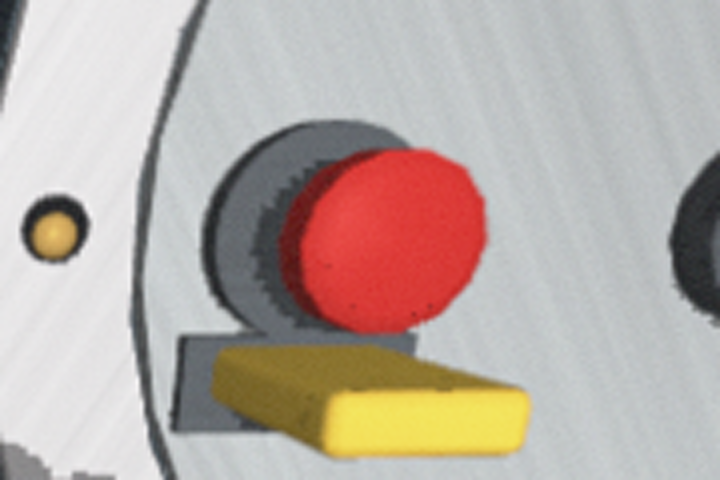

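The button's top-face centre is seen at about (430,120). The prediction is (431,120) for up and (424,119) for 9 mm down, so the button looks up. The pin's column is slightly ambiguous, so I'll settle it by feel. I'll touch the button lightly at 1–2 mm depth: a home plunger resists with at least 3.5 N there, and a riding one gives nothing.

```bash
python3 - <<'E'
from h import *
s=get_state(); print(to_tool(s,[.5270,-.0475,.11]))
E
```

```text
[ 64.95046284 121.04577799  54.31668637]
```

Call:
drive_tool(
  targets=[0,0,0,22,40,0,0,0,0,0,22,40,0,0,0,0,0,21,41,0,0,0,0,0,0,0,0,0,0,0,0,0,0,40,0,0,0,0,0,0,20,0,0,0,0,0,0,10,0,0,0,0,0,0,0,0,0,0,0,0,0,0,0],
)

```text
clock: 11.62
position: [0.527, -0.0477, 0.0952]
ee_rot: [0.001, 0.657, 0.754, 0.0]
contact_force: [0.6, 0.5, 0.9]
width: -0.0002
```

```bash
python3 - <<'E'
from h import *
rep(get_state())
E
```

```text
t 11.625 pos [ 0.527  -0.0477  0.0952] xang 97.82 tilt [ 0.002 -0.001 -1.   ] F [0.6 0.5 0.9] w -0.0002 polar r 0.0888 ang 185.79 q6 -0.36
```

Call:
drive_tool(
  targets=[0,0,0,0,0,3,0,0,0,0,0,0,2.5,0,0,0,0,0,0,0,0,0,0,0,0,0,0,0],
)

```text
clock: 12.12
position: [0.5269, -0.0473, 0.0893]
ee_rot: [0.001, 0.657, 0.754, 0.0]
contact_force: [1.0, -0.7, 3.0]
width: -0.0004
```

```bash
python3 - <<'E'
from h import *
rep(get_state())
E
```

```text
t 12.125 pos [ 0.5269 -0.0473  0.0893] xang 97.85 tilt [ 0.001 -0.001 -1.   ] F [ 1.  -0.7  3. ] w -0.0004 polar r 0.0888 ang 185.55 q6 -0.36
```

Call:
drive_tool(
  targets=[0,0,0,0,0,1,0,0,0,0,0,0,0,0,0,0,0,0,0,0,0],
)

```text
clock: 12.5
position: [0.5269, -0.0473, 0.088]
ee_rot: [0.001, 0.657, 0.754, 0.0]
contact_force: [1.5, -0.5, 3.1]
width: 0.0
```

Call:
drive_tool(
  targets=[0,0,0,0,0,-6,0,0,0,0,0,0,-20,0,0,0,0,0,0,-40,0,0,0,0,-30,-40,-20,0,0,0,0,-30,-40,0,0,0,0,0,-10,-45,0,0,0,0,0,0,0,0,0,0,0,0,0,0,0,0],
)

```text
clock: 13.5
position: [0.4121, -0.1332, 0.1738]
ee_rot: [-0.0, 0.657, 0.754, 0.0]
contact_force: [0.0, 0.3, 0.8]
width: -0.0001
```

```bash
python3 - <<'E'
from h import *
s=get_state();rep(s); a=get_image("wrist")[:,:,::-1].copy(); cv2.imwrite("pics/w16.png",a)
im=get_image("scene")[:,:,::-1]; cv2.imwrite("pics/sc16.png",cv2.resize(im[130:260,130:290],(800,600),interpolation=2))
E
```

```text
t 13.5 pos [ 0.4121 -0.1332  0.1738] xang 97.81 tilt [ 0.     0.001 -1.   ] F [0.  0.3 0.8] w -0.0001 polar r 0.2241 ang 204.94 q6 -0.61
```

View pics/w16.png

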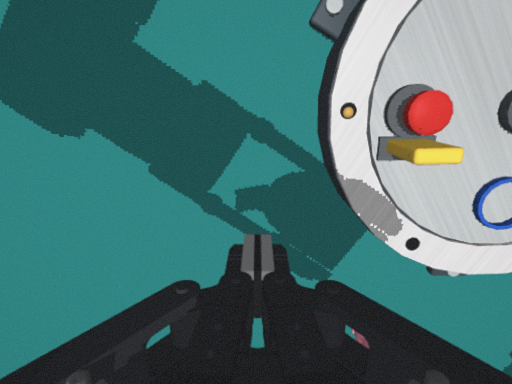

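View pics/sc16.png

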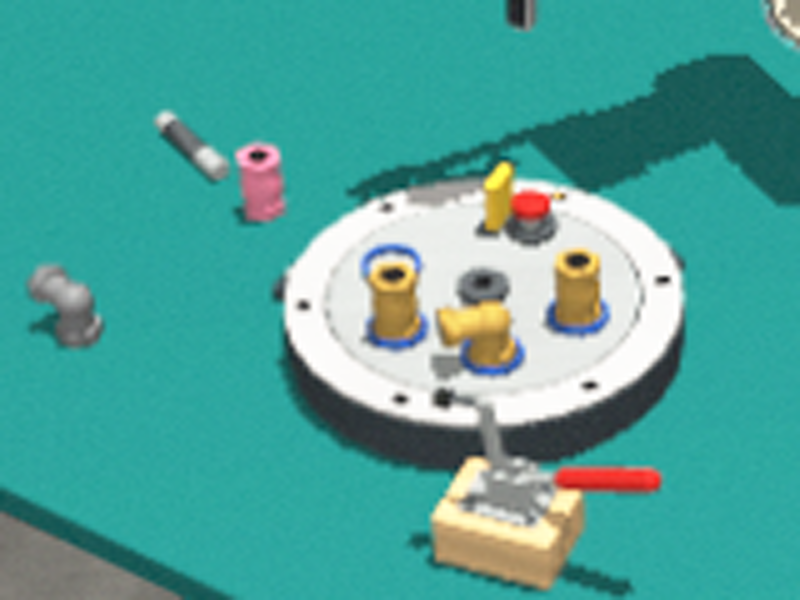

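```bash
python3 - <<'E'
from h import *
a=cv2.imread("pics/w16.png")
cv2.imwrite("pics/c16.png",cv2.resize(a[75:175,330:480],(750,500),interpolation=cv2.INTER_CUBIC))
s=get_state(); ang=TH+np.pi/3
print([projw(s,[p]).round(1).tolist() for p in (pol(.14,ang,.056),pol(.14,ang,.059),pol(.14,ang,.050),pol(.09,ang,.091),pol(.09,ang,.082))])
E
```

```text
[[[346.1, 110.5]], [[347.2, 110.7]], [[344.2, 110.2]], [[430.1, 112.1]], [[423.6, 111.5]]]
```

View pics/c16.png

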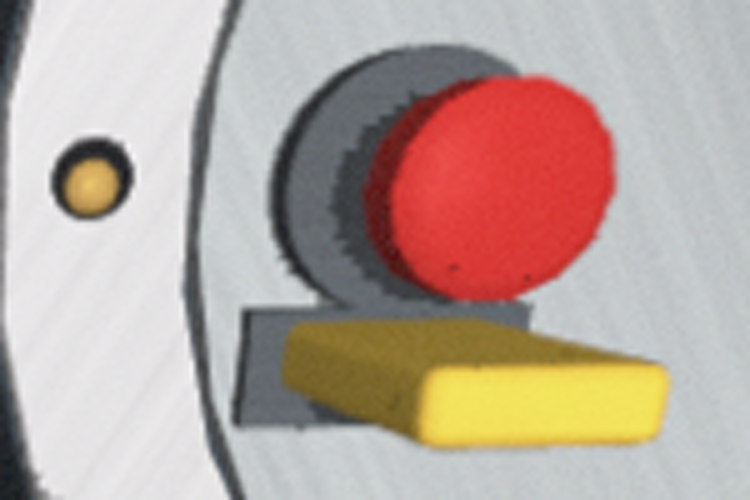

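The button's top-face centre is at (430.4,112.6), against a prediction of (430.1,112.1) for up and (423.6,111.5) for 9 mm down. The brass tip fills the next hole at (348,112), so I'm handing the job in.

```bash
python3 -c "
from rig import *
print(sign_off())"
```

```text
the job is handed in; nothing more can be done
None
```

I indexed the turntable one hole anticlockwise, the pin is home in the next hole, and I handed the job in at about 13.6 s. I pressed the button with the closed fingertips and pushed the yellow stop round about 50°. Then I let the plunger ride up and nudged the stop in small steps until the pin came under the next hole.

**Final checks**
- **Button height:** its top face is within about 1 px of the position predicted for fully up, and about 7 px from the riding position.
- **Light touch on the button:** it pushed back with about 3 N at 2–3 mm depth, slightly under the expected 3.5 N or more. A plunger still riding under the ring would have given none.
- **Scene picture:** the elbow is next to the clamp, all three fittings stand in their nests, and the gauge looks untouched. The robot is clear of everything. I did not look at the crate again; the arm never went near it.

**What went less cleanly**
- **Wrong sign on one row:** I pressed the button 8 mm further, onto its stop, for one 1/8 s step before lifting. The pictures and forces afterwards showed no harm, but I did not record the peak force.
- **Pin position:** the brass tip sits about 1 mm towards the anticlockwise side of its hole. I took this as lock play. Judging height by the pin alone was ambiguous, so I relied on the button's height and the touch test. I did not test the lock by pushing hard against it.

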